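# Sort the waxes and the brush into their trays on the ski wax bench

### The job

Tidy the wax bench: sort each wax into the tray of its own colour, with the tin standing upright in the short bay and the bar lying flat in the long bay, and lay the wooden waxing brush, bristles down, in the white tray. Everything must sit on its tray's floor inside the bay, not on the rims. Leave the glass jar and the diamond stone where they are.

Things in the scene. Friction and masses are not known exactly. Their poses are not given: they have to be found in the camera images.
- blue_tin_center (a point): blue tin of grip wax, a closed upright cylinder 38 mm across and 46 mm tall with narrow steel bands, about 50 g, standing loose on the bench. The point is its centre, 23 mm above its foot; z is its axis, up.
- yellow_tin_center (a point): yellow tin of grip wax, a closed upright cylinder 38 mm across and 46 mm tall with narrow steel bands, about 50 g, standing loose on the bench. The point is its centre, 23 mm above its foot; z is its axis, up.
- blue_bar_center (a point): blue bar of hard glide wax, a block 80 x 38 x 32 mm, about 70 g, lying loose on the bench. The point is its centre, 16 mm above its underside; x along its 80 mm length, y across its 38 mm width, z up.
- yellow_bar_center (a point): yellow bar of hard glide wax, a block 80 x 38 x 32 mm, about 70 g, lying loose on the bench. The point is its centre, 16 mm above its underside; x along its 80 mm length, y across its 38 mm width, z up.
- brush_center (a point): waxing brush, 36 mm tall, about 90 g, loose, bristles down: dark wooden back 90 x 40 mm, 18 mm thick, on a stiff black bristle bed 86 x 36 mm (rigid), 18 mm of which shows below the back. The point is its centre, 18 mm above its underside; x along its 90 mm length, y across its 40 mm width, z up.
- blue_tray: blue metal tray with a bare-metal divider, fixed to the bench, 190 x 76 mm. Origin: centre of its underside, on the bench; x along its length, y across, z up. Floor 3 mm thick; walls and divider 4 mm thick, 10 mm high over the bench. Long bay (bar): inside 110 (x) x 68 (y) mm, centre at x = -36 mm, y = 0. Short bay (tin): inside 68 x 68 mm, centre at x = +57 mm, y = 0. Either end may face the robot.
- yellow_tray: yellow metal tray with a bare-metal divider, fixed to the bench, 190 x 76 mm. Origin: centre of its underside, on the bench; x along its length, y across, z up. Floor 3 mm thick; walls and divider 4 mm thick, 10 mm high over the bench. Long bay (bar): inside 110 (x) x 68 (y) mm, centre at x = -36 mm, y = 0. Short bay (tin): inside 68 x 68 mm, centre at x = +57 mm, y = 0. Either end may face the robot.
- white_tray: white painted metal tray with a single bay (for the brush), fixed to the bench, 128 x 76 mm. Origin: centre of its underside, on the bench top; x along its length, y across, z up. Floor 3 mm thick, walls 4 mm thick, 10 mm high over the bench; inside 120 x 68 mm, centred on the origin.
- jar: squat glass jar with a steel cap, 72 mm across, 65 mm tall, loose. Origin: centre of its underside. A bystander.
- stone: steel diamond stone, a flat bar 100 x 36 x 10 mm with a dark face, loose. Origin: centre of its underside; x along its length. A bystander.
Mind the look-alikes: they are no part of the job. Leave any pink look-alike of the part that bears blue_tin_center alone. Leave any orange look-alike of the part that bears brush_center alone.

How it is judged:
By the outcome, as a careful person would: the job done as asked, in the order asked, and still so for the second after the job is handed in, with the robot touching nothing.
It also fails if it takes over 128 s, if anything falls off the work surface, if the arm or the gripper's body presses on something with over 40 N, if the wrist force passes 120 N, or if a joint passes its speed limit or range.

### The arm

A 7-joint arm with a two-finger parallel gripper is mounted at the origin on the work surface. World frame = base frame: x ahead of the robot, y to its left, z up, the work surface at z = 0. Lengths are in mm, angles in rad, forces in N, time in s.
With the tool pointing down it reaches from about 400 to 900 mm from the base axis. Payload 5.6 kg.
Tool frame: the origin (TCP) lies midway between the tips of the shut fingers; the grasp point (between the pads) lies 19 mm behind it; z points along the fingers, y is the line along which they close (so a half turn about z gives the same grasp; the last joint's range is limited). The gripper opens to 92 mm and grips with 3 to 60 N. Pads are 20 mm wide; open, the fingers measure 128 mm over their backs; the gripper's body (75 mm by 189 mm) begins 69 mm behind the grasp point.
Start: joints at [1.072, 0.468, -0.012, 1.603, 0.006, 1.071, -0.056], TCP at [286.079, -583.667, 214.592] pointing down, gripper open.
Joint ranges: [-2.53, 2.53], [-0.31, 2.02], [-1.57, 1.55], [0.28, 2.44], [-1.29, 4.43], [0.15, 1.84], [-2.92, 2.92]. Speed limits (rad/s): [2.57, 2.57, 3.14, 3.14, 3.14, 3.14, 3.14].

### API

Orientations are given as a rotation vector (axis times angle).
In Python, from cell import robot, grip, kin, viewer gives the robot as it stands. Calls block until the motion is done:
- robot.movep(position, orientation): joint-space move of the TCP to a pose.
- robot.servo_line(position, feed=150, rotation=None): straight line of the TCP; rotation=None keeps the orientation; feed is the mean speed in mm/s.
- robot.goto_joints(angles): joint-space move.
- grip(opening, newtons=None): opening from 0.0 (shut) to 1.0 (fully open); newtons is the grip in N (None keeps the last); returns when the fingers have stopped.
- robot.hold(seconds).
- kin.ik(position, orientation): joint angles nearest the present ones, or None.
- robot.observe(): the state.
- viewer.read_camera(name): name is "scene" or "top" or "wrist"; returns the picture (480x640x3 uint8, red, green, blue); there is no depth.
- viewer.camera_info(name): a dict with "camera_matrix" (3x3 intrinsics, pixels), "k1" (the pictures are not rectified: a ray, as slopes to the right and down, at radius r is drawn at 1 + k1 r^2 times it, then the intrinsics apply), "R" (3x3) and "t" (3): a world point X has camera coordinates R X + t. Camera axes: x right, y down, z forward; pixel columns grow to the right and rows downward; lengths in mm; the calibration is good to about 2 mm. A picture is of the moment at which its call begins: read the wrist's pose just before it. camera_info takes no time and is no camera call; for the wrist camera it gives the pose at the moment of the call.
A pose or a line that the arm cannot do raises robot.IKError and nothing moves.
- robot.job_done(): hands the job in; it is judged then, once.
Trained networks look in the newest picture that a camera, given by its name, has taken for a name from the list of things; names that differ only in an ending like _2 or _b are one class to them, and where a whole thing is asked for, a point or a joint stands for the part that bears it (a point fixed in the world has none). Each returns a list of dicts, best first, with "confidence" (0 to 1); they miss things now and then, are a little off and sometimes report something else, mostly with a low value. They report only what shows in the picture. A call takes as long as a camera call. They do not tell look-alikes from the thing itself.
- viewer.silhouettes(name, camera): "mask" (480x640 bool, what is visible of it).
- viewer.pinpoint(name, camera): "at" ([x, y, z] in mm, in the coordinates of the camera as it stood for that picture, good to about 4 mm: a listed point, or the origin of a listed thing).
The state is a dict: "t": time; "joints": joint angles; "joint_velocities": joint speeds; "joint_torque": joint torques, N m; "tcp_pos": TCP position; "tcp_rot": TCP orientation; "contact_force": force on the tool from outside, world axes, zero at the start; "wrist_torque": the same for the moment, N m; "grip_width": opening from 0.0 (shut) to 1.0 (fully open); "grip_force": force on a finger pad.
Only numpy, scipy, OpenCV 4.12 (cv2) and the standard library are available. Lean on these libraries where they do the work, as an engineer would, in place of code of your own. Each camera call takes 0.05 s, during which the arm holds its last target. There are 200 camera calls.

## Working session

There is one attempt and no reset: what is moved stays moved. The work goes in short steps, each a Python script; the robot and the scene stay as the last script left them, time stands still between calls to the robot, and variables do not carry over. Pictures are saved under pics/ and viewed, at most 14 in all, crops included, and the job is handed in when it is done.

```bash
mkdir -p pics; ls
python3 - <<'E'
from cell import robot,grip,kin,viewer
import cv2
for n in ["top","scene"]:
    im=viewer.read_camera(n); cv2.imwrite(f"pics/{n}0.png",im[:,:,::-1])
    c=viewer.camera_info(n); print(n,c)
o=robot.observe(); print(o['t'],o['tcp_rot'])
E
```

```text
pics
top {'camera_matrix': array([[503.75744977,   0.        , 323.46972138],
       [  0.        , 503.75744977, 239.8305381 ],
       [  0.        ,   0.        ,   1.        ]]), 'k1': -0.0723060194647109, 'R': array([[ 0.02632582, -0.99944185, -0.02056539],
       [-0.99473867, -0.02415336, -0.09955699],
       [ 0.0990047 ,  0.02307811, -0.99481932]]), 't': array([ -17.4058714 ,  629.89640676, 1079.84137293])}
scene {'camera_matrix': array([[472.30405994,   0.        , 319.30496682],
       [  0.        , 472.30405994, 241.97885803],
       [  0.        ,   0.        ,   1.        ]]), 'k1': -0.08576963298167829, 'R': array([[ 0.88287861,  0.46958922, -0.00336683],
       [ 0.27630385, -0.52525166, -0.80483966],
       [-0.37971246,  0.70964545, -0.59348276]]), 't': array([-539.32605038, -136.67811021, 1269.88864766])}
0.1 [-3.05890154e+00 -7.09367232e-01  7.41466926e-04]
```

View pics/top0.png

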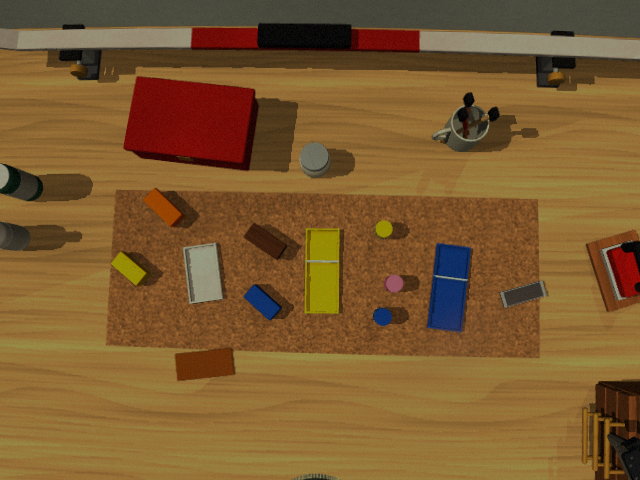

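View pics/scene0.png

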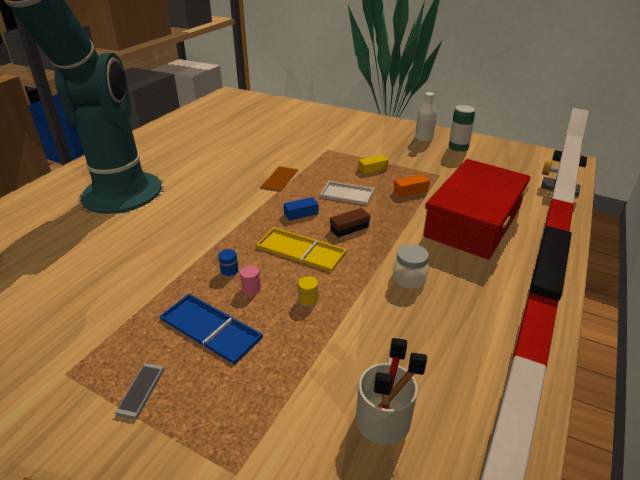

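The top view shows these candidates:
- **Blue tin:** blue (382,317), with the pink look-alike at (395,283) and the yellow tin at (384,229).
- **Bars:** blue (263,302) and yellow (129,268). The orange block (163,207) and the board (204,364) could be mistaken for them.
- **Brush:** dark brown (266,241). The orange one at (163,207) is its look-alike.
- **Trays:** yellow (323,271), blue (450,288) and white (203,273). Both dividers sit towards the far (+x) end.

Next I fit each pose to the silhouettes.

```bash
cat > h.py <<'E'
from cell import robot,grip,kin,viewer
import numpy as np, cv2
from scipy.optimize import minimize
def proj(X,c):
    P=np.asarray(X,float)@c['R'].T+c['t']; s=P[:,:2]/P[:,2:]
    s=s*(1+c['k1']*(s**2).sum(1,keepdims=True))
    K=c['camera_matrix']; return s@K[:2,:2].T+K[:2,2]
def toworld(p,c): return c['R'].T@(np.asarray(p)-c['t'])
def unproj(uv,c,z):
    K=c['camera_matrix']; d=(np.asarray(uv)-K[:2,2])/[K[0,0],K[1,1]]; s=d.copy()
    for _ in range(9): s=d/(1+c['k1']*(s@s))
    r=c['R'].T@np.r_[s,1]; o=-c['R'].T@c['t']; return o+r*(z-o[2])/r[2]
def verts(kind,l,w,h):
    if kind=='cyl':
        a=np.linspace(0,2*np.pi,24,endpoint=False); b=np.c_[np.cos(a)*l/2,np.sin(a)*l/2]
    else: b=np.array([[1,1],[1,-1],[-1,-1],[-1,1]])*[l/2,w/2]
    return np.vstack([np.c_[b,0*b[:,:1]],np.c_[b,0*b[:,:1]+h]])
def fit(mask,c,kind,dims,z0=0):
    """x,y,yaw of a standing prism whose projected hull best covers the mask"""
    V=verts(kind,*dims); ys,xs=np.nonzero(mask); S=8
    x0,y0=max(0,xs.min()-25),max(0,ys.min()-25)
    m=mask[y0:ys.max()+25,x0:xs.max()+25].astype(np.uint8)
    M=cv2.resize(m,None,fx=S,fy=S,interpolation=cv2.INTER_NEAREST)
    def cost(q):
        R=np.array([[np.cos(q[2]),-np.sin(q[2])],[np.sin(q[2]),np.cos(q[2])]])
        W=np.c_[V[:,:2]@R.T+q[:2],V[:,2]+z0]
        p=((proj(W,c)-[x0,y0]+.5)*S).astype(np.int32)
        I=cv2.fillConvexPoly(np.zeros_like(M),cv2.convexHull(p),1)
        return 1-(I&M).sum()/max(1,(I|M).sum())
    g=unproj([xs.mean(),ys.mean()],c,z0+dims[2]/2)
    best=min((minimize(cost,[g[0],g[1],a],method='Nelder-Mead',options=dict(initial_simplex=[[g[0],g[1],a],[g[0]+6,g[1],a],[g[0],g[1]+6,a],[g[0],g[1],a+.2]]))
      for a in ([0] if kind=='cyl' else np.arange(0,np.pi,np.pi/6))),key=lambda r:r.fun)
    return best.x,1-best.fun
DIM=dict(blue_tin_center=('cyl',(38,38,46)),yellow_tin_center=('cyl',(38,38,46)),blue_bar_center=('box',(80,38,32)),
 yellow_bar_center=('box',(80,38,32)),brush_center=('box',(90,40,36)),blue_tray=('box',(190,76,10)),yellow_tray=('box',(190,76,10)),
 white_tray=('box',(128,76,10)),jar=('cyl',(72,72,65)),stone=('box',(100,36,10)))
E
python3 - <<'E'
from h import *
ims={n:viewer.read_camera(n) for n in ('top','scene')}
for k in DIM:
  for n in ims:
    c=viewer.camera_info(n)
    for d in viewer.silhouettes(k,n)[:3]:
        m=d['mask']
        if m.sum()<60: continue
        ys,xs=np.nonzero(m); q,iou=fit(m,c,*DIM[k])
        print(k,n,round(d['confidence'],2),'px',int(xs.mean()),int(ys.mean()),'rgb',ims[n][m].mean(0).astype(int),'q',q.round(2),'iou',round(iou,3))
  for d in viewer.pinpoint(k,'top')[:3]: print('   pin',round(d['confidence'],2),toworld(d['at'],viewer.camera_info('top')).round(0))
E
```

```text
blue_tin_center top 0.8 px 393 282 rgb [143  79  88] q [ 5.3953e+02 -1.5710e+02  1.3000e-01] iou 0.947
blue_tin_center top 0.68 px 382 316 rgb [ 17  47 101] q [ 4.6640e+02 -1.3427e+02  1.3000e-01] iou 0.88
blue_tin_center scene 0.82 px 227 261 rgb [23 46 83] q [ 4.6349e+02 -1.3107e+02  2.8000e-01] iou 0.924
   pin 0.78 [ 539. -161.   25.]
   pin 0.7 [ 467. -129.   26.]
   pin 0.53 [558.   5.   0.]
yellow_tin_center top 0.68 px 382 229 rgb [136 121  10] q [ 6.5737e+02 -1.3088e+02  4.0000e-02] iou 0.924
yellow_tin_center scene 0.65 px 308 290 rgb [141 109   7] q [ 6.5513e+02 -1.3018e+02  1.4000e-01] iou 0.944
   pin 0.85 [ 660. -135.   25.]
blue_bar_center top 0.9 px 261 301 rgb [19 44 92] q [490.4  131.11   0.89] iou 0.938
blue_bar_center scene 0.7 px 300 208 rgb [16 45 88] q [488.81 131.81   3.94] iou 0.88
   pin 0.78 [492. 137.  19.]
yellow_bar_center top 0.88 px 130 268 rgb [129 115   4] q [556.32 433.91   0.97] iou 0.923
yellow_bar_center scene 0.91 px 373 164 rgb [138 105   4] q [555.9  435.34   0.99] iou 0.939
   pin 0.92 [557. 435.  15.]
brush_center top 0.76 px 265 240 rgb [58
[... 744 characters left out ...]
  ] iou 0.961
   pin 0.76 [559.   3.   2.]
   pin 0.65 [ 522. -455.   -2.]
white_tray top 0.78 px 202 272 rgb [141 139 115] q [5.5214e+02 2.7076e+02 1.7000e-01] iou 0.959
white_tray scene 0.64 px 347 193 rgb [158 139 119] q [5.5014e+02 2.7023e+02 1.8000e-01] iou 0.948
   pin 0.65 [551. 267.   3.]
jar top 0.77 px 314 160 rgb [102  99  81] q [8.0584e+02 2.2440e+01 2.3000e-01] iou 0.841
jar scene 0.58 px 410 266 rgb [119 109  91] q [ 8.0835e+02  2.8660e+01 -1.0000e-01] iou 0.823
   pin 0.96 [810.  23.   3.]
stone top 0.82 px 522 293 rgb [72 64 54] q [ 521.68 -450.26   -1.26] iou 0.944
stone scene 0.62 px 139 391 rgb [84 76 68] q [ 521.31 -449.54   -1.28] iou 0.96
   pin 0.95 [ 524. -453.   -1.]
```

The two cameras agree within about 4 mm, and the heights and sizes are plausible. Before reaching, I'll check the choices in one close crop with the fitted outlines drawn on it.

```bash
cat >> h.py <<'E'
POSE=dict(blue_tin_center=(465,-132.7,0),yellow_tin_center=(656.2,-130.5,0),blue_bar_center=(489.6,131.5,.85),yellow_bar_center=(556.1,434.6,.98),
 brush_center=(624.3,130.7,1.02),blue_tray=(533,-283.5,-.11),yellow_tray=(563.3,2.9,.015),white_tray=(551.1,270.5,.175))
def hull(k,q,c,z0=0):
    V=verts(DIM[k][0],*DIM[k][1]); R=np.array([[np.cos(q[2]),-np.sin(q[2])],[np.sin(q[2]),np.cos(q[2])]])
    return cv2.convexHull(proj(np.c_[V[:,:2]@R.T+q[:2],V[:,2]+z0],c).astype(np.float32))
E
python3 - <<'E'
from h import *
c=viewer.camera_info('top'); im=cv2.imread('pics/top0.png')
x0,x1,y0,y1=100,490,190,350; S=2
o=cv2.resize(im[y0:y1,x0:x1],None,fx=S,fy=S,interpolation=cv2.INTER_CUBIC)
for k,q in POSE.items(): cv2.polylines(o,[((hull(k,q,c)-[x0,y0]+.5)*S).astype(np.int32)],True,(255,255,255),1)
cv2.imwrite('pics/crop1.png',o)
E
```

```text
(no output)
```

View pics/crop1.png

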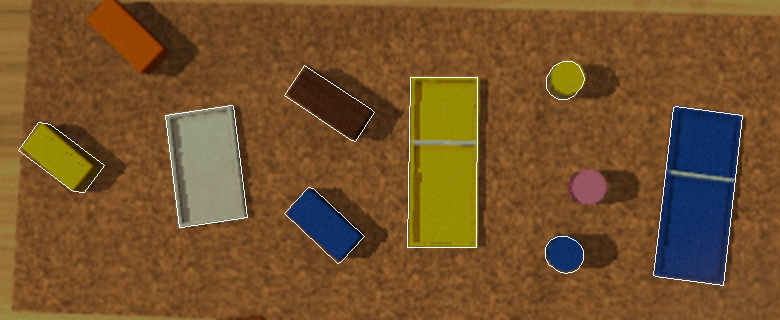

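The outlines fit well: blue tin at crop (565,255), brush at (330,103), both trays' dividers towards +x. The pink tin (588,187) and orange brush (127,35) are left out. I'll do the blue tin first.

```bash
cat >> h.py <<'E'
from scipy.spatial.transform import Rotation
HI=150
def rotv(phi):
    y=np.array([np.cos(phi),np.sin(phi),0]); z=np.array([0,0,-1.]); return Rotation.from_matrix(np.c_[np.cross(y,z),y,z]).as_rotvec()
def over(xy,phi,z=HI):
    j=np.array(robot.observe()['joints']); c=[]
    for p in (phi,phi+np.pi):
        r=rotv(p); s=kin.ik([*xy,z],r)
        if s is not None: c.append((np.abs(np.array(s)-j).max(),abs(s[6]),r))
    r=min(c,key=lambda t:t[:2])[2]; robot.movep([*xy,z],r)
def local(tray,dx):
    x,y,a=POSE[tray]; return np.array([x+dx*np.cos(a),y+dx*np.sin(a)])
def transfer(k,tray,dx,tip,phi=None,N=25):
    x,y,a=POSE[k]; pa=POSE[tray][2]+np.pi/2
    over((x,y),a+np.pi/2 if phi is None else phi); grip(.75)
    robot.servo_line([x,y,tip],feed=120); grip(0.0,N); o=robot.observe()
    print(k,'width mm',round(o['grip_width']*92,1),'gripF',np.round(o['grip_force'],1),'t',round(o['t'],1))
    robot.servo_line([x,y,HI],feed=150)
    p=local(tray,dx); over(p,pa)
    o=robot.observe(); print(' held width',round(o['grip_width']*92,1))
    if o['grip_width']*92<30: print('LOST'); return
    robot.servo_line([*p,50],feed=150); robot.servo_line([*p,tip+3.7],feed=40)
    print(' force',np.round(robot.observe()['contact_force'],1))
    grip(.65); robot.servo_line([*p,HI],feed=150); print(' t',round(robot.observe()['t'],1))
E
python3 - <<'E'
from h import *
transfer('blue_tin_center','blue_tray',57,14,phi=np.arctan2(74,24))
im=viewer.read_camera('wrist'); cv2.imwrite('pics/w1.png',im[:,:,::-1])
E
```

```text
blue_tin_center width mm 37.4 gripF 25.0 t 5.9
 held width 37.9
 force [-1.  -0.5 -0.1]
 t 11.1
```

View pics/w1.png

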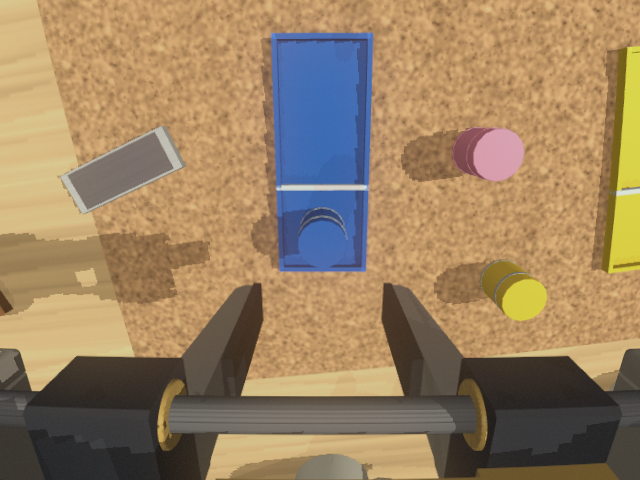

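The wrist view shows the blue tin upright in the short bay at about (322,240), with the pink tin untouched. Next are the remaining waxes.

Run:
```python
from h import *
transfer('yellow_tin_center','yellow_tray',57,14,phi=np.pi/2)
transfer('blue_bar_center','blue_tray',-36,12)
transfer('yellow_bar_center','yellow_tray',-36,12)
over((600,300),np.pi/2)
im=viewer.read_camera('top'); cv2.imwrite('pics/t2.png',im[:,:,::-1])
```

```text
yellow_tin_center width mm 37.2 gripF 25.0 t 14.0
 held width 37.3
 force [-0.5 -0.  -0.6]
 t 19.0
blue_bar_center width mm 37.9 gripF 24.9 t 22.0
 held width 37.6
 force [-1.  -0.2 -0.5]
 t 27.9
yellow_bar_center width mm 38.8 gripF 24.5 t 32.7
 held width 38.4
 force [-0.1 -0.5 -1.6]
 t 38.7
```

View pics/t2.png

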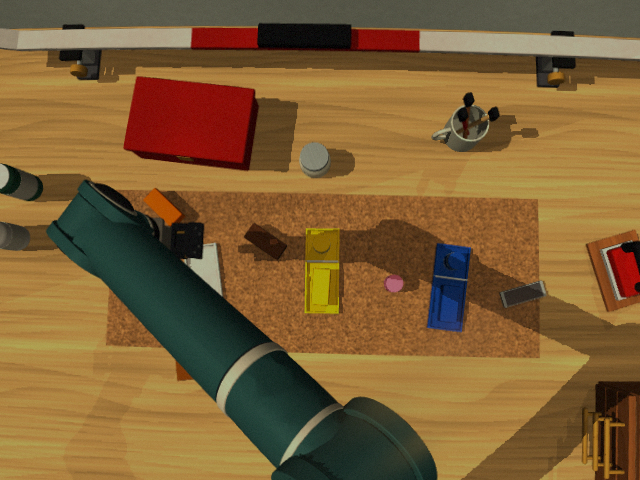

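All four waxes are in their trays: yellow tin (322,243), yellow bar (322,285), blue tin (450,262), blue bar (449,303). The brush is still at (266,241), so that goes next.

Run:
```python
from h import *
transfer('brush_center','white_tray',0,15)
robot.servo_line([*local('white_tray',0),250],feed=200)
over((350,-500),-.3,250)
ims={}
for n in ('top','scene'):
    im=ims[n]=viewer.read_camera(n); cv2.imwrite(f'pics/{n}3.png',im[:,:,::-1])
c=viewer.camera_info('top')
for k,t,dx in (('blue_tin_center','blue_tray',57),('yellow_tin_center','yellow_tray',57),('blue_bar_center','blue_tray',-36),('yellow_bar_center','yellow_tray',-36),('brush_center','white_tray',0)):
    print(k,'want',local(t,dx).round(0),[toworld(d['at'],c).round(0).tolist() for d in viewer.pinpoint(k,'top')[:3]])
a=ims['top'][190:350,100:490]; cv2.imwrite('pics/c3.png',cv2.resize(a,None,fx=2,fy=2,interpolation=cv2.INTER_CUBIC)[:,:,::-1])
a=ims['scene'][140:370,140:420]; cv2.imwrite('pics/s3.png',cv2.resize(a,None,fx=2.6,fy=2.6,interpolation=cv2.INTER_CUBIC)[:,:,::-1])
```

```text
brush_center width mm 40.0 gripF 24.9 t 43.2
 held width 40.1
 force [-0.3 -0.5 -1.6]
 t 48.4
blue_tin_center want [ 590. -290.] [[540.0, -160.0, 28.0], [588.0, -287.0, 30.0]]
yellow_tin_center want [620.   4.] [[624.0, 1.0, 26.0], [495.0, -276.0, 17.0]]
blue_bar_center want [ 497. -280.] [[495.0, -275.0, 18.0]]
yellow_bar_center want [527.   2.] [[527.0, 3.0, 18.0]]
brush_center want [551. 270.] [[697.0, 360.0, 23.0], [547.0, 268.0, 20.0]]
```

View pics/c3.png

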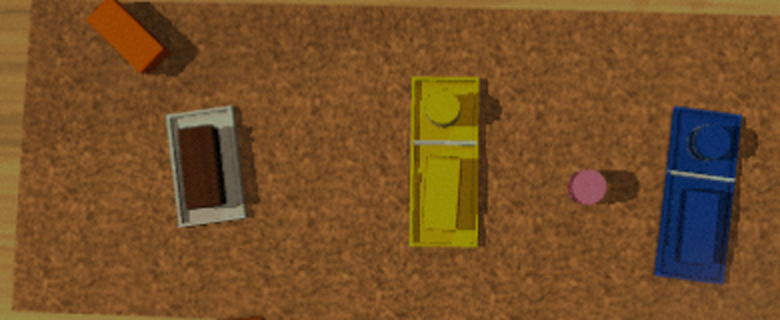

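View pics/s3.png

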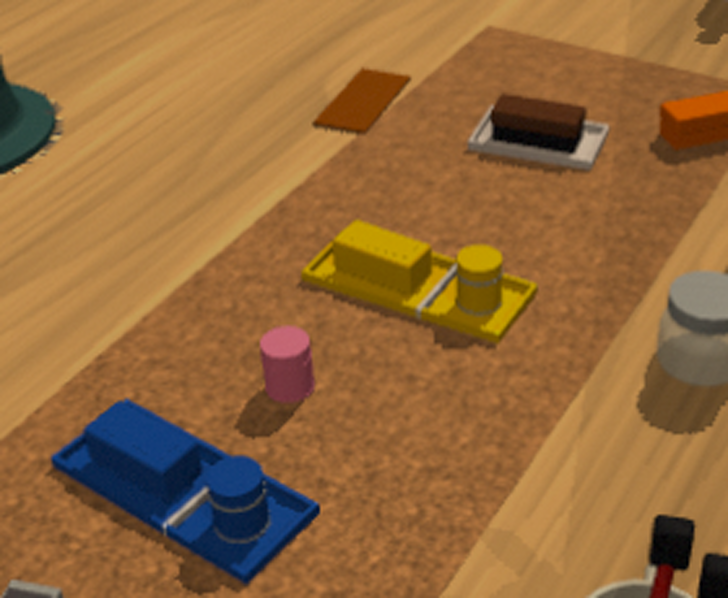

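Every item sits level inside its bay: tins upright, bars flat, and the brush bristles down in the white tray at (538,122). The jar, pink tin and orange brush have not moved, so I'm handing in.

```bash
python3 -c "
from h import *
print(robot.job_done())"
```

```text
the job is handed in; nothing more can be done
None
```

The job is handed in: the final pictures show both tins upright and both bars flat in their own colour's tray, the brush bristles down in the white tray, and the jar and look-alikes undisturbed; the stone was never approached but was not re-measured at the end.

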